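# Gauge the tyre of a cart wheel

## Robot

A 7-joint arm with a two-finger parallel gripper is mounted at the origin on a cart in front of the work surface, level with it; the furniture and walls round the work are solid. World frame = base frame: x ahead of the robot, y to its left, z up, the work surface at z = 0. Lengths are in m, angles in rad, forces in N, time in s.
With the tool pointing down it reaches from about 0.4 to 0.925 m from the base axis. Payload 4.1 kg.
Tool frame: the origin (TCP) lies midway between the tips of the shut fingers; the grasp point (between the pads) lies 19 mm behind it; z points along the fingers, y is the line along which they close (so a half turn about z gives the same grasp; the last joint's range is limited). The gripper opens to 85 mm and grips with 20 to 120 N. Pads are 22 mm wide; open, the fingers measure 114 mm over their backs; the gripper's body (76 mm by 85 mm) begins 54 mm behind the grasp point. The pads swing forward as they close: fully open they stand 13 mm farther back than shut.
Start: joints at [1.207, 0.398, 0.045, 1.537, -0.019, 1.207, -0.051], TCP at [0.17, -0.627, 0.21] pointing down, gripper open.
Joint ranges: [-2.82, 2.82], [-0.49, 2.23], [-1.37, 1.46], [0, 2.46], [-1.36, 4.5], [0.23, 2], [-2.94, 2.94]. Speed limits (rad/s): [2.57, 2.57, 3.14, 3.14, 3.14, 3.14, 3.14].

## Interface

Orientations are given as a unit quaternion [w, x, y, z].
In Python, from cell import arm gives the robot as it stands.
- The arm moves only by the tool carry_out, never from a script. Its argument "moves" is a list that holds one entry, the list of rows, each a list of 7 numbers: the shift along the tool's x, y, z in cm, then the turn, a rotation vector about the tool's x, y, z in rad, then the finger opening in cm, from 0 to 8.54. A call has 1 to 20 rows; each row shifts and turns the commanded pose from where the row before left it, along the tool's axes as they then stand; what a row does not reach is not made up. A row lasts 1/12 s, in which the tool goes at most 41.7 mm and 7.16 degrees, less where a joint would pass 70% of its speed; a pose out of reach is approached as far as the arm can. A call with a gripper value outside its range is refused whole. The fingers move at their own pace and stop on an object; "grip_force" is the grip in N (left out, the last holds). Time passes only in rows, so rows that do not move let the fingers close. It gives the time, the measured TCP pose, the force, the opening and the grip force at its end, in the units of the state.
- arm.get_state(): the state, without advancing time (a new reading comes with each control period).
- arm.get_image(name): name is "side" or "top" or "wrist"; returns the picture (480x640x3 uint8, red, green, blue); there is no depth.
- arm.camera_info(name): a dict with "mtx" (3x3 intrinsics, pixels), "R" (3x3) and "t" (3): a world point X has camera coordinates R X + t. Camera axes: x right, y down, z forward; pixel columns grow to the right and rows downward; lengths in m; the calibration is good to about 2 mm. The wrist camera is an equidistant fisheye: a pixel r from the principal point sees the ray r / f radians off the axis. A picture is of the moment at which its call begins: read the wrist's pose just before it. camera_info takes no time and is no camera call; for the wrist camera it gives the pose at the moment of the call.
- arm.job_done(): hands the job in; it is judged then, once.
The state is a dict: "time": time; "joint_positions": joint angles; "joint_vel": joint speeds; "effort": joint torques, N m; "tcp_pos": TCP position; "ee_rot": TCP orientation; "wrist_force": force on the tool from outside, world axes, zero at the start; "wrist_torque": the same for the moment, N m; "grip_width": opening from 0.0 (shut) to 1.0 (fully open); "grip_force": force on a finger pad.
Only numpy, scipy, OpenCV 4.12 (cv2) and the standard library are available. Lean on these libraries where they do the work, as an engineer would, in place of code of your own. Each camera call takes 0.05 s, during which the arm holds its last target. There are 200 camera calls.

## Task

Take the stick pressure gauge out of its wooden block and press its mouth straight down over the tyre valve of the wheel lying on the bench, firmly enough to open the valve all the way and keep it there for a moment so that the air drives the rod out to its reading, but never so hard that the valve could bend. Then stand the gauge back upright in the same hole of its block with the rod still out for me to read, and leave everything else where it is.

Things in the scene. Friction and masses are not known exactly. Their poses are not given: they have to be found in the camera images.
- gauge_grip (a point): Centre of the gauge's knurled grip, 24 mm across and 30 mm long (15 mm above and below this point). z points up along the gauge towards the rod.
- gauge_mouth (a point): Centre of the gauge's foot, 85 mm below gauge_grip on its axis. Here opens a funnel 16 mm wide, narrowing to 11 mm at a flat seat 10 mm up. The seat must push the valve's nipple down; keep the gauge upright and within about 3 mm of the valve's axis.
- rod (a joint): How far the gauge's rod stands out (m): 0 = in, as at the start; 0.022 at most. Pressed fully onto the valve it comes out 10 to 19 mm by the unknown tyre pressure; a half-open valve gives too low a reading. 0.6 N moves it, and friction keeps it out when the gauge is taken off. Its head is 10 mm across, 3 mm thick.
- valve_foot (a point): Where the valve leaves the rim's face, z up along the valve: a brass tube 12 mm across, in it a sprung brass nipple 8 mm across. The tube sits more or less far out: the nipple's top is 31 to 49 mm above this point, unknown. The nipple yields from 3 N and gives 5 mm to a hard stop, fully open at about 8 N. Press with 10 to 20 N; over 25 N bends it.
- holder_hole0 (a point): Middle of the mouth of the gauge's hole, at the top face of its wooden block (fixed, 60 x 110 x 45 mm, z up). The hole is 28 mm wide and 38 mm deep; the gauge's foot stands on its floor. Two empty 13 mm holes lie 36 mm to either side along y.
- tape_measure: Tape measure, 37 x 73 x 62 mm, a bystander; origin at the centre of its underside.
- flux_tin: Round tin, 44 mm across and 20 mm high, a bystander near the block; origin at the centre of its underside.
- aa_cell: AA cell lying near the block, 15 x 51 x 15 mm, a bystander; origin at the centre of its underside.
- screwdriver: Screwdriver, 160 mm long, lying at the back, a bystander; origin at the centre of its underside.
- gauge: Stick pressure gauge, about 0.1 kg, 100 mm tall without its rod: steel bell mouth (24 mm across) at the foot, slim 15 mm barrel, knurled dark grip (24 mm across) at the top. Origin at gauge_mouth, z up along it. The rod comes straight up out of the top: inside the hand keep 40 mm free above gauge_grip.
- wheel: Wheel lying on its side, fixed, 200 mm across, 50 mm thick: black tyre, grey rim (face 22 mm above the bench), steel hub 48 mm across and 18 mm above the face. Origin on its axis at the bench. The valve is on its -x side, 46 mm from the axis; at the same radius on the other side are three steel studs, 13 mm across, only 8 mm high.
Mind the look-alikes: they are no part of the job. There is more than one size of the gauge; the job needs the smaller. What is shaped like the part that bears holder_hole0 but purple is not meant.

How it is judged:
By the outcome, as a careful person would: the job done as asked, in the order asked, and still so for the second after the job is handed in, with the robot touching nothing.
It also fails if it takes over 69 s, if anything falls off the work surface, if the arm or the gripper's body presses on something with over 40 N, if the wrist force passes 120 N, or if a joint passes its speed limit or range.

## Working session

There is one attempt and no reset: what is moved stays moved. The work goes in short steps, Python scripts to look and compute and a tool call to move; the robot and the scene stay as the last step left them, time stands still between calls to the robot, and variables do not carry over. Pictures are saved under pics/ and viewed, at most 10 in all, crops included, and the job is handed in when it is done.

Besides the shell and the picture viewer there is one more tool, called after "Emit:" as a command line: name --argument value ..., lists and objects as JSON in quotes. carry_out: Moves the arm, as the interface text tells. Its arguments: {"type":"object","properties":{"moves":{"type":"array"},"grip_force":{"type":"number"}},"required":["moves"]}

```bash
mkdir -p pics; cat > h.py <<'E'
from cell import arm
import numpy as np, cv2
def snap(n,f):
    im=arm.get_image(n)[:,:,::-1].copy(); cv2.imwrite('pics/'+f+'.png',im); return im
E
python3 - <<'E'
from h import *
a=snap('top','top0'); b=snap('side','side0')
for n in('top','side','wrist'):
    c=arm.camera_info(n); print(n,np.round(c['mtx'],1).tolist(),np.round(c['R'],3).tolist(),np.round(c['t'],3).tolist())
s=arm.get_state(); print(s)
E
```

```text
top [[452.7, 0.0, 315.4], [0.0, 452.7, 240.6], [0.0, 0.0, 1.0]] [[-0.017, -0.999, -0.031], [-0.985, 0.022, -0.171], [0.172, 0.027, -0.985]] [0.047, 0.62, 0.831]
side [[439.7, 0.0, 323.8], [0.0, 439.7, 239.7], [0.0, 0.0, 1.0]] [[-1.0, 0.013, 0.014], [-0.008, 0.43, -0.903], [-0.018, -0.903, -0.43]] [0.598, 0.078, 0.933]
wrist [[371.6, 0.0, 321.5], [0.0, 371.6, 235.6], [0.0, 0.0, 1.0]] [[0.26, -0.966, -0.002], [-0.925, -0.25, 0.285], [-0.276, -0.072, -0.958]] [-0.648, -0.036, 0.379]
{'time': 0.1, 'joint_positions': array([ 1.20701165,  0.39913118,  0.04505856,  1.53774923, -0.01870643,
        1.20693611, -0.05069003]), 'joint_vel': array([-0.0005914 , -0.00071472, -0.00037519, -0.00221006,  0.00070932,
       -0.00111984,  0.00210374]), 'effort': array([ 3.72816357e-03, -4.76261759e+01,  1.37019273e+00, -2.54950011e+01,
        1.20543747e-02,  5.06746379e-03, -8.80417360e-06]), 'tcp_pos': array([ 0.16995401, -0.6267477 ,  0.20886148]), 'ee_rot': array([-8.82514600e-04,  9.91241971e-01,  1.32055074e-01, -1.81740152e-04]), 'wrist_force': array([-1.17372711,  0.21833428,  1.41517335]), 'wrist_torque': array([-0.00865271, -0.04675213, -0.02313558]), 'grip_force': 0.0, 'grip_width': 0.9982341664738733}
```

View pics/top0.png

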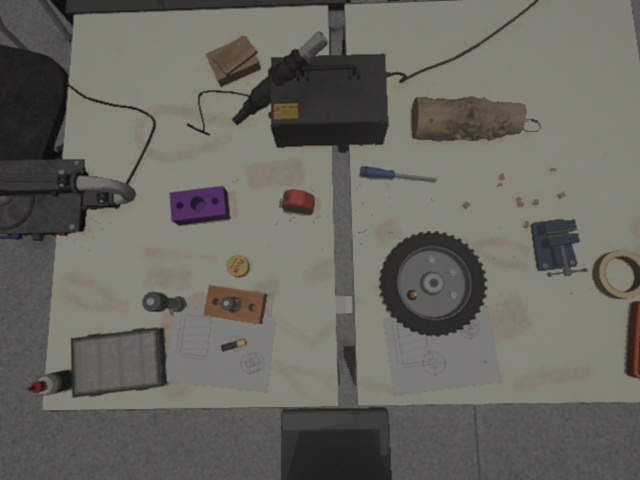

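View pics/side0.png

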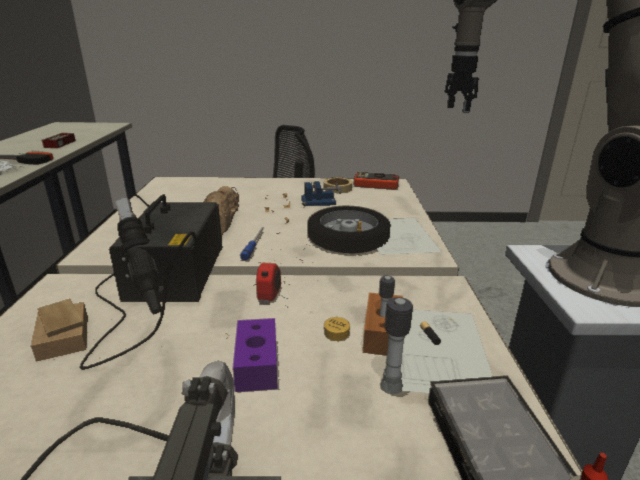

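Top view: the candidate gauges are the small one in the brown block at (231,303) and the larger one standing free at (155,301). The candidate blocks are brown (235,304) and purple (199,205). At the wheel, the brass valve is at (412,295), against the steel studs at (430-455,258-287). I choose the small gauge, the brown block and the brass valve, and check them in one enlarged crop.

```bash
python3 - <<'E'
from h import *
t=cv2.imread('pics/top0.png'); s=cv2.imread('pics/side0.png')
r=lambda i,x,y,w,h:cv2.resize(i[y:y+h,x:x+w],(400,300),interpolation=cv2.INTER_CUBIC)
o=np.vstack([np.hstack([r(t,190,265,100,75),r(t,380,255,100,75)]),np.hstack([r(s,340,260,100,75),r(s,300,195,100,75)])])
cv2.imwrite('pics/crop0.png',o)
E
```

```text
(no output)
```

View pics/crop0.png

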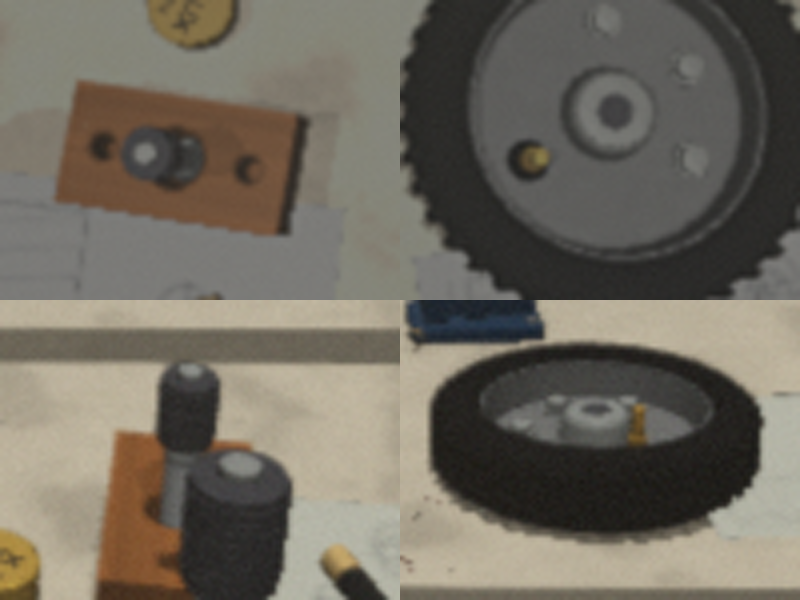

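The crop shows the small gauge in the brown block, rod head at top (226.5,303.3) and side (387.2,277.8). The brass valve's top is at top (415.5,294.2) and side (359.5,221.8), with its foot near top (412,294.8). Next I triangulate these.

```bash
cat >> h.py <<'E'
def ray(n,u,v,c=None):
    c=c or arm.camera_info(n); K,R,t=[np.array(c[k]) for k in('mtx','R','t')]
    q=np.array([(u-K[0,2])/K[0,0],(v-K[1,2])/K[1,1]])
    if n=='wrist':
        th=np.linalg.norm(q); d=np.r_[q/(th+1e-12)*np.sin(th),np.cos(th)]
    else: d=np.r_[q,1]
    d=R.T@d; return -R.T@t,d/np.linalg.norm(d)
def atz(n,u,v,z,c=None):
    o,d=ray(n,u,v,c); return o+d*(z-o[2])/d[2]
def tri(*rs):
    A=sum(np.eye(3)-np.outer(d,d) for o,d in rs); b=sum((np.eye(3)-np.outer(d,d))@o for o,d in rs)
    return np.linalg.solve(A,b)
def toolshift(target):
    from scipy.spatial.transform import Rotation as Ro
    s=arm.get_state(); w,x,y,z=s['ee_rot']; r=Ro.from_quat([x,y,z,w])
    return r.inv().apply(np.array(target)-s['tcp_pos'])*100, r
E
python3 - <<'E'
from h import *
p=lambda *a:print(*[np.round(x,4) if not isinstance(x,str) else x for x in a])
p('head tri',tri(ray('top',226.5,303.3),ray('side',387.2,277.8)),'z.110',atz('top',226.5,303.3,.11))
p('hole',atz('top',235.5,304.5,.045))
p('corners',*[atz('top',190+u/4,265+v/4,.045) for u,v in((79,80),(300,115),(278,233),(57,202))])
p('small holes',*[atz('top',190+u/4,265+v/4,.045) for u,v in((103,145),(249,170))])
p('valve tri',tri(ray('top',415.5,294.2),ray('side',359.5,221.8)),'foot',atz('top',412,294.8,.022),'hub',atz('top',380+215/4,255+112/4,.04))
p('big',atz('top',155,301,.14)); p('tape',atz('top',297,201,.06)); 
print(arm.get_state()['tcp_pos'])
from scipy.spatial.transform import Rotation as Ro
print(toolshift([0,0,0])[1].as_matrix().round(3))
E
```

```text
head tri [0.5008 0.1954 0.1082] z.110 [0.5005 0.195  0.11  ]
hole [0.5003 0.1921 0.045 ]
corners [0.5391 0.2433 0.045 ] [0.52   0.1348 0.045 ] [0.4638 0.1453 0.045 ] [0.4804 0.2526 0.045 ]
small holes [0.5073 0.2308 0.045 ] [0.494  0.1595 0.045 ]
valve tri [ 0.5129 -0.1535  0.0561] foot [ 0.5137 -0.1531  0.022 ] hub [ 0.5348 -0.193   0.04  ]
big [0.5056 0.3136 0.14  ]
tape [0.7001 0.0696 0.06  ]
[ 0.16995401 -0.6267477   0.20886148]
[[ 0.965  0.262 -0.001]
 [ 0.262 -0.965  0.002]
 [-0.    -0.002 -1.   ]]
```

The points fit: rod head at z 0.108 (0.110 expected), block about 58x110 mm centred at (0.501,0.194), and valve 45 mm from the hub. The arm goes above the gauge, keeping clear of the base.

Emit:
carry_out --moves '[[[1.2, -0.42, 0, 0, 0, 0, 8.5], [1.2, -0.42, 0, 0, 0, 0, 8.5], [2.36, -0.83, 0, 0, 0, 0, 8.5], [2.36, -0.83, 0, 0, 0, 0, 8.5], [2.36, -0.83, 0, 0, 0, 0, 8.5], [2.36, -0.83, 0, 0, 0, 0, 8.5], [2.36, -0.83, 0, 0, 0, 0, 8.5], [2.36, -0.83, 0, 0, 0, 0, 8.5], [2.36, -0.83, 0, 0, 0, 0, 8.5], [2.36, -0.83, 0, 0, 0, 0, 8.5], [2.36, -0.83, 0, 0, 0, 0, 8.5], [2.36, -0.83, 0, 0, 0, 0, 8.5], [2.36, -0.83, 0, 0, 0, 0, 8.5], [2.36, -0.83, 0, 0, 0, 0, 8.5], [2.36, -0.83, 0, 0, 0, 0, 8.5], [2.36, -0.83, 0, 0, 0, 0, 8.5], [1.5, -1.6, 0, 0, 0, 0, 8.5], [0.65, -2.4, 0, 0, 0, 0, 8.5], [0.65, -2.4, 0, 0, 0, 0, 8.5], [0.65, -2.4, 0, 0, 0, 0, 8.5]]]'

```text
time: 1.77
tcp_pos: [0.4907, -0.317, 0.2096]
ee_rot: [-0.0, 0.991, 0.133, 0.0]
wrist_force: [-0.3, 0.1, 0.6]
grip_width: 0.994
grip_force: 0.0
```

Emit:
carry_out --moves '[[[0.73, -2.5, 0, 0, 0, 0, 8.5], [0.73, -2.5, 0, 0, 0, 0, 8.5], [0.73, -2.5, 0, 0, 0, 0, 8.5], [0.73, -2.5, 0, 0, 0, 0, 8.5], [0.73, -2.5, 0, 0, 0, 0, 8.5], [0.73, -2.5, 0, 0, 0, 0, 8.5], [0.73, -2.5, 0, 0, 0, 0, 8.5], [0.73, -2.5, 0, 0, 0, 0, 8.5], [0.73, -2.5, 0, 0, 0, 0, 8.5], [0.73, -2.5, 0, 0, 0, 0, 8.5], [0.73, -2.5, 0, 0, 0, 0, 8.5], [0.73, -2.5, 0, 0, 0, 0, 8.5], [0.73, -2.5, 0, 0, 0, 0, 8.5], [0.73, -2.5, 0, 0, 0, 0, 8.5], [0.73, -2.5, 0, 0, 0, 0, 8.5], [0.73, -2.5, 0, 0, 0, 0, 8.5], [0.73, -2.5, 0, 0, 0, 0, 8.5], [0.73, -2.5, 0, 0, 0, 0, 8.5], [0.73, -2.5, 0, 0, 0, 0, 8.5], [0.5, -1.6, 0, 0, 0, 0, 8.5]]]'

```text
time: 3.43
tcp_pos: [0.4982, 0.196, 0.21]
ee_rot: [-0.001, 0.991, 0.135, 0.0]
wrist_force: [0.2, -0.2, -0.7]
grip_width: 0.994
grip_force: 0.0
```

```bash
python3 - <<'E'
from h import *
c=arm.camera_info('wrist'); snap('wrist','w1'); np.save('w1.npy',c,allow_pickle=True)
s=arm.get_state(); print(s['tcp_pos'],s['joint_positions'].round(2))
K,R,t=c['mtx'],c['R'],c['t']
for P in([.5005,.195,.11],[.5005,.195,.045]):
    q=R@P+t; th=np.arctan2(np.hypot(q[0],q[1]),q[2]); e=q[:2]/np.hypot(*q[:2])*th*K[0,0]; print(e+[K[0,2],K[1,2]])
E
```

```text
[0.49794036 0.19953862 0.21015863] [-0.02  0.22 -0.51  1.8   0.11  1.15 -1.86]
[324.6743442 225.2623568]
[324.21398508 206.69584133]
```

View pics/w1.png

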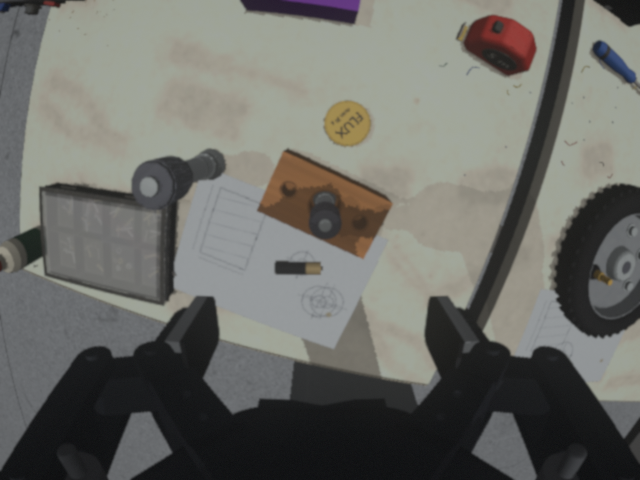

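The wrist view shows the gauge head at (324,227), against (324.7,225.3) predicted, which is agreement to about 1 mm. The large gauge at (150,185) is clear of the fingers. Now I descend part way and check the pose.

Emit:
carry_out --moves '[[[0.07, 0.2, 0.5, 0, 0, 0, 8.5], [0, 0.28, 1, 0, 0, 0, 8.5], [0, 0, 1.5, 0, 0, 0, 8.5], [0, 0, 1.5, 0, 0, 0, 8.5], [0, 0, 1.5, 0, 0, 0, 8.5], [0, 0, 1, 0, 0, 0, 8.5], [0, 0, 0.5, 0, 0, 0, 8.5], [0, 0, 0, 0, 0, 0, 7], [0, 0, 0, 0, 0, 0, 6]]]'

```text
time: 4.23
tcp_pos: [0.5021, 0.1862, 0.1348]
ee_rot: [0.0, 0.991, 0.132, -0.0]
wrist_force: [-0.9, 0.3, -0.1]
grip_width: 0.745
grip_force: 0.0
```

Emit:
carry_out --moves '[[[0, 0, 0, 0, 0, 0, 6], [0, 0, 0, 0, 0, 0, 6], [0, 0, 0, 0, 0, 0, 6]]]'

```text
time: 4.48
tcp_pos: [0.5024, 0.1869, 0.1355]
ee_rot: [-0.0, 0.991, 0.132, 0.001]
wrist_force: [-0.8, -0.3, 0.2]
grip_width: 0.698
grip_force: 0.0
```

Emit:
carry_out --moves '[[[0, -0.4, 0, 0, 0, 0, 6], [0, -0.44, 0, 0, 0, 0, 6], [0, 0, 0.7, 0, 0, 0, 6], [0, 0, 1, 0, 0, 0, 6], [0, 0, 1, 0, 0, 0, 6], [0, 0, 1, 0, 0, 0, 6], [0, 0, 1, 0, 0, 0, 6], [0, 0, 1, 0, 0, 0, 6], [0, 0, 0.5, 0, 0, 0, 6], [0, 0, 0, 0, 0, 0, 6], [0, 0, 0, 0, 0, 0, 6], [0, 0, 0, 0, 0, 0, 6]]]'

```text
time: 5.48
tcp_pos: [0.5002, 0.195, 0.0731]
ee_rot: [-0.0, 0.991, 0.132, 0.0]
wrist_force: [0.4, -0.3, 0.5]
grip_width: 0.702
grip_force: 0.0
```

```bash
python3 - <<'E'
from h import *
im=snap('wrist','w2'); print(arm.get_state()['tcp_pos'])
E
```

```text
[0.5002931  0.19503529 0.07334238]
```

View pics/w2.png

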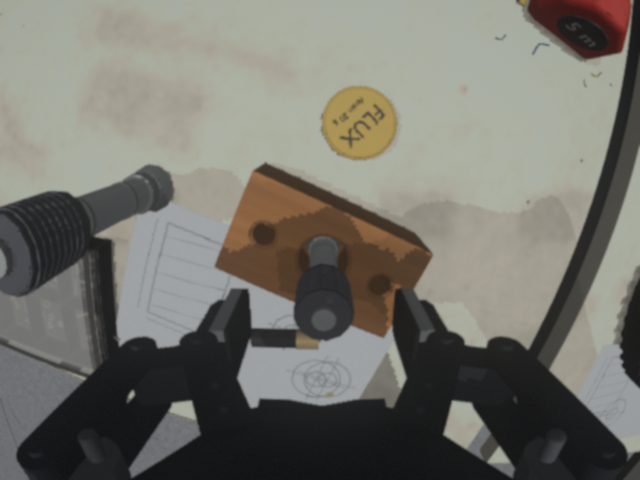

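The gauge stands centred between the fingers: its head is at (323,318) and the fingers are at 235 and 405. Close the gripper.

Emit:
carry_out --moves '[[[0, 0, 0, 0, 0, 0, 3], [0, 0, 0, 0, 0, 0, 2.4], [0, 0, 0, 0, 0, 0, 1.5], [0, 0, 0, 0, 0, 0, 1.5], [0, 0, 0, 0, 0, 0, 1.5], [0, 0, 0, 0, 0, 0, 1.5], [0, 0, 0, 0, 0, 0, 1.5], [0, 0, 0, 0, 0, 0, 1.5]]]' --grip_force 70

```text
time: 6.2
tcp_pos: [0.5003, 0.195, 0.0734]
ee_rot: [-0.0, 0.991, 0.132, 0.001]
wrist_force: [-0.1, -0.6, 5.9]
grip_width: 0.242
grip_force: 68.7
```

Emit:
carry_out --moves '[[[0, 0, -0.4, 0, 0, 0, 1.5], [0, 0, -0.8, 0, 0, 0, 1.5], [0, 0, -1.2, 0, 0, 0, 1.5], [0, 0, -1.2, 0, 0, 0, 1.5], [0, 0, -1.2, 0, 0, 0, 1.5], [0, 0, -1.2, 0, 0, 0, 1.5], [0, 0, -1.2, 0, 0, 0, 1.5], [0, 0, -1.2, 0, 0, 0, 1.5], [0, 0, -1.2, 0, 0, 0, 1.5], [0, 0, -0.8, 0, 0, 0, 1.5], [0, 0, -0.4, 0, 0, 0, 1.5], [0, 0, 0, 0, 0, 0, 1.5], [0, 0, 0, 0, 0, 0, 1.5], [0, 0, 0, 0, 0, 0, 1.5]]]'

```text
time: 7.37
tcp_pos: [0.4992, 0.1945, 0.18]
ee_rot: [0.0, 0.991, 0.132, -0.001]
wrist_force: [0.2, -0.3, -0.7]
grip_width: 0.244
grip_force: 68.6
```

```bash
python3 - <<'E'
from h import *
s=arm.get_state();print(s['tcp_pos'],s['wrist_force'],s['grip_width']); sh,r=toolshift([.513,-.153,.19]); print(sh)
E
```

```text
[0.49918022 0.1944539  0.17998837] [ 0.24557972 -0.28651383 -0.69299128] 0.24355534458237663
[-7.76387751 33.89568947 -0.97915739]
```

Emit:
carry_out --moves '[[[-0.2, 0.9, -0.5, 0, 0, 0, 1.5], [-0.45, 1.97, -0.5, 0, 0, 0, 1.5], [-0.45, 1.97, 0, 0, 0, 0, 1.5], [-0.45, 1.97, 0, 0, 0, 0, 1.5], [-0.45, 1.97, 0, 0, 0, 0, 1.5], [-0.45, 1.97, 0, 0, 0, 0, 1.5], [-0.45, 1.97, 0, 0, 0, 0, 1.5], [-0.45, 1.97, 0, 0, 0, 0, 1.5], [-0.45, 1.97, 0, 0, 0, 0, 1.5], [-0.45, 1.97, 0, 0, 0, 0, 1.5], [-0.45, 1.97, 0, 0, 0, 0, 1.5], [-0.45, 1.97, 0, 0, 0, 0, 1.5], [-0.45, 1.97, 0, 0, 0, 0, 1.5], [-0.45, 1.97, 0, 0, 0, 0, 1.5], [-0.45, 1.97, 0, 0, 0, 0, 1.5], [-0.45, 1.97, 0, 0, 0, 0, 1.5], [-0.45, 1.97, 0, 0, 0, 0, 1.5], [-0.35, 1.5, 0, 0, 0, 0, 1.5], [0, 0, 0, 0, 0, 0, 1.5], [0, 0, 0, 0, 0, 0, 1.5]]]'

```text
time: 9.03
tcp_pos: [0.513, -0.1539, 0.1905]
ee_rot: [-0.0, 0.991, 0.131, -0.001]
wrist_force: [0.2, 0.1, -0.7]
grip_width: 0.247
grip_force: 68.6
```

Emit:
carry_out --moves '[[[0, 0, 0, 0, 0, 0, 1.5], [0, 0, 0, 0, 0, 0, 1.5], [0, 0, 0, 0, 0, 0, 1.5]]]'

```text
time: 9.28
tcp_pos: [0.5138, -0.1516, 0.1909]
ee_rot: [-0.0, 0.991, 0.133, 0.0]
wrist_force: [0.0, 0.9, -0.8]
grip_width: 0.243
grip_force: 68.6
```

```bash
python3 - <<'E'
from h import *
c=arm.camera_info('wrist'); np.save('w3.npy',c,allow_pickle=True); w=snap('wrist','w3'); s=snap('side','s3'); t=snap('top','t3')
st=arm.get_state();print(st['tcp_pos'],st['ee_rot'],st['wrist_force'])
r=lambda i,x,y,w,h:cv2.resize(i[y:y+h,x:x+w],(400,300),interpolation=cv2.INTER_CUBIC)
cv2.imwrite('pics/c3.png',np.vstack([np.hstack([r(s,300,135,160,120),r(s,320,195,80,60)]),np.hstack([r(w,160,120,320,240),r(w,280,180,120,90)])]))
E
```

```text
[ 0.51377464 -0.15217588  0.19085294] [1.48527911e-05 9.91159815e-01 1.32673358e-01 6.70301984e-06] [-0.43082449 -0.13870047 -1.23533236]
```

View pics/c3.png

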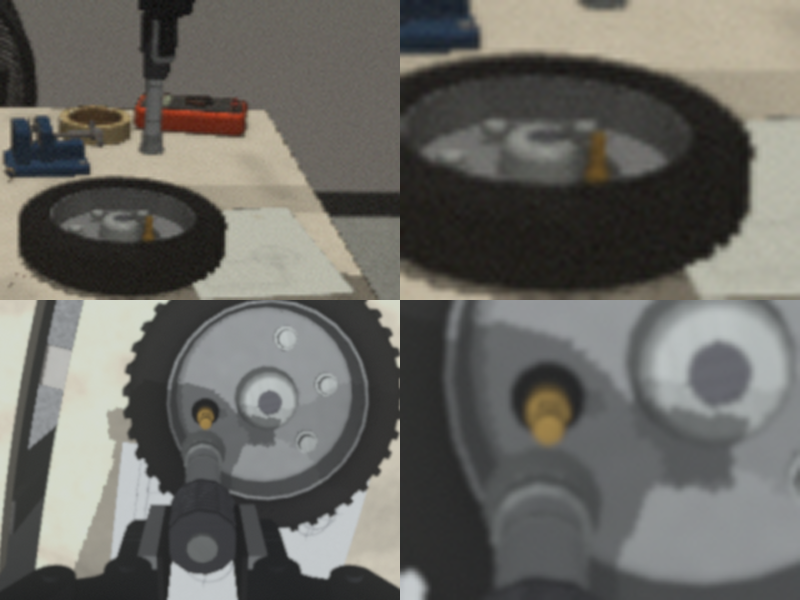

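The close view shows the nipple's top at wrist (324.1,219.0) and side (359.6,222), and the valve's foot at wrist (324.1,207.6). The bell mouth is at side (360.8,194).

```bash
python3 - <<'E'
from h import *
c=np.load('w3.npy',allow_pickle=True).item()
P=lambda *a:print(*[x if isinstance(x,str) else np.round(x,4) for x in a])
a=ray('wrist',324.1,219,c)
P('w+side',tri(a,ray('side',359.6,222)),'w+top',tri(a,ray('top',415.5,294.2)),'all',tri(a,ray('side',359.6,222),ray('top',415.5,294.2)))
for z in(.053,.056,.06,.065,.07): P(z,atz('wrist',324.1,219,z,c),atz('top',415.5,294.2,z),atz('side',359.6,222,z))
P('foot',atz('wrist',324.1,207.6,.022,c))
def pj(n,X,c=None):
    c=c or arm.camera_info(n);q=c['R']@X+c['t'];K=c['mtx']
    if n=='wrist':
        h=np.hypot(q[0],q[1]);return q[:2]/h*np.arctan2(h,q[2])*K[0,0]+[K[0,2],K[1,2]]
    return q[:2]/q[2]*K[0,0]+[K[0,2],K[1,2]]
M=np.array([.5138,-.152,.1245]); P('mouth pred',pj('wrist',M,c),pj('side',M))
P(toolshift([.513,-.153,.19])[0])
E
```

```text
w+side [ 0.5123 -0.1536  0.0556] w+top [ 0.5129 -0.1533  0.0586] all [ 0.5126 -0.1536  0.0557]
0.053 [ 0.5114 -0.1538  0.053 ] [ 0.5132 -0.1541  0.053 ] [ 0.5118 -0.1596  0.053 ]
0.056 [ 0.5122 -0.1536  0.056 ] [ 0.513  -0.1536  0.056 ] [ 0.5126 -0.1525  0.056 ]
0.06 [ 0.5131 -0.1533  0.06  ] [ 0.5128 -0.1528  0.06  ] [ 0.5136 -0.1432  0.06  ]
0.065 [ 0.5143 -0.1529  0.065 ] [ 0.5126 -0.1519  0.065 ] [ 0.5149 -0.1315  0.065 ]
0.07 [ 0.5155 -0.1526  0.07  ] [ 0.5123 -0.1509  0.07  ] [ 0.5161 -0.1197  0.07  ]
foot [ 0.5144 -0.1532  0.022 ]
mouth pred [323.0553 241.6084] [360.5725 194.5892]
[-0.0964  0.0591  0.0853]
```

The valve axis is at (0.513,-0.1535) and its top at z≈0.056, so I expect contact near TCP z 0.112. The mouth is where I predicted it. I descend to just above and then go slowly.

Emit:
carry_out --moves '[[[-0.12, 0.12, 0.5, 0, 0, 0, 1.5], [0, 0, 1, 0, 0, 0, 1.5], [0, 0, 1, 0, 0, 0, 1.5], [0, 0, 1, 0, 0, 0, 1.5], [0, 0, 1, 0, 0, 0, 1.5], [0, 0, 0.8, 0, 0, 0, 1.5], [0, 0, 0.5, 0, 0, 0, 1.5], [0, 0, 0, 0, 0, 0, 1.5], [0, 0, 0, 0, 0, 0, 1.5], [0, 0, 0, 0, 0, 0, 1.5], [0, 0, 0, 0, 0, 0, 1.5]]]'

```text
time: 10.35
tcp_pos: [0.5134, -0.1545, 0.1334]
ee_rot: [0.0, 0.991, 0.132, 0.001]
wrist_force: [-0.2, 0.2, -1.1]
grip_width: 0.246
grip_force: 68.6
```

```bash
python3 - <<'E'
from h import *
c=arm.camera_info('wrist'); np.save('w4.npy',c,allow_pickle=True); w=snap('wrist','w4'); s=snap('side','s4'); t=snap('top','t4')
st=arm.get_state();print(st['tcp_pos'],st['wrist_force'],toolshift([.513,-.1535,.113])[0])
r=lambda i,x,y,w,h:cv2.resize(i[y:y+h,x:x+w],(400,300),interpolation=cv2.INTER_CUBIC)
cv2.imwrite('pics/c4.png',np.hstack([r(s,320,180,80,60),r(w,260,160,120,90)]))
E
```

```text
[ 0.51320227 -0.15444193  0.13325865] [-0.20044287 -0.42015544 -2.76399569] [ 0.00359696 -0.09748622  2.02580725]
```

View pics/c4.png

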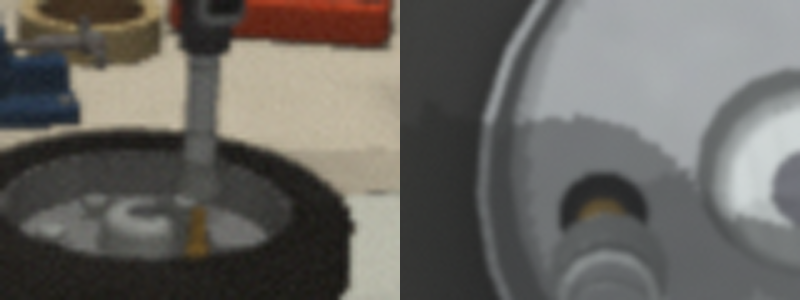

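Both views show the mouth just above the valve and in line with it: side 200 against 199, wrist 607 against 605. I descend slowly and watch the force.

Emit:
carry_out --moves '[[[0, -0.1, 0.3, 0, 0, 0, 1.5], [0, 0, 0.4, 0, 0, 0, 1.5], [0, 0, 0.3, 0, 0, 0, 1.5], [0, 0, 0.2, 0, 0, 0, 1.5], [0, 0, 0.2, 0, 0, 0, 1.5], [0, 0, 0.2, 0, 0, 0, 1.5], [0, 0, 0, 0, 0, 0, 1.5], [0, 0, 0, 0, 0, 0, 1.5], [0, 0, 0, 0, 0, 0, 1.5]]]'

```text
time: 11.25
tcp_pos: [0.5127, -0.1534, 0.1169]
ee_rot: [0.0, 0.991, 0.132, 0.0]
wrist_force: [0.3, -0.3, -2.1]
grip_width: 0.241
grip_force: 68.6
```

Emit:
carry_out --moves '[[[0, 0, 0.1, 0, 0, 0, 1.5], [0, 0, 0.1, 0, 0, 0, 1.5], [0, 0, 0.1, 0, 0, 0, 1.5], [0, 0, 0.1, 0, 0, 0, 1.5], [0, 0, 0, 0, 0, 0, 1.5], [0, 0, 0, 0, 0, 0, 1.5], [0, 0, 0, 0, 0, 0, 1.5]]]'

```text
time: 11.83
tcp_pos: [0.5129, -0.1534, 0.1132]
ee_rot: [0.0, 0.991, 0.132, 0.0]
wrist_force: [-0.4, 0.1, 1.6]
grip_width: 0.242
grip_force: 68.7
```

Emit:
carry_out --moves '[[[0, 0, 0.1, 0, 0, 0, 1.5], [0, 0, 0.1, 0, 0, 0, 1.5], [0, 0, 0.1, 0, 0, 0, 1.5], [0, 0, 0, 0, 0, 0, 1.5], [0, 0, 0, 0, 0, 0, 1.5], [0, 0, 0, 0, 0, 0, 1.5]]]'

```text
time: 12.33
tcp_pos: [0.5132, -0.1534, 0.1104]
ee_rot: [0.0, 0.991, 0.132, 0.001]
wrist_force: [-0.9, 0.7, 5.1]
grip_width: 0.249
grip_force: 69.2
```

Emit:
carry_out --moves '[[[0, 0, 0.1, 0, 0, 0, 1.5], [0, 0, 0.1, 0, 0, 0, 1.5], [0, 0, 0, 0, 0, 0, 1.5], [0, 0, 0, 0, 0, 0, 1.5], [0, 0, 0, 0, 0, 0, 1.5]]]'

```text
time: 12.75
tcp_pos: [0.5135, -0.1533, 0.1088]
ee_rot: [0.0, 0.991, 0.132, 0.001]
wrist_force: [-0.1, 1.0, 6.7]
grip_width: 0.241
grip_force: 69.3
```

Emit:
carry_out --moves '[[[0, 0, 0.05, 0, 0, 0, 1.5], [0, 0, 0.05, 0, 0, 0, 1.5], [0, 0, 0, 0, 0, 0, 1.5], [0, 0, 0, 0, 0, 0, 1.5], [0, 0, 0, 0, 0, 0, 1.5]]]'

```text
time: 13.17
tcp_pos: [0.5142, -0.1533, 0.1087]
ee_rot: [0.0, 0.991, 0.132, 0.002]
wrist_force: [-1.3, 0.6, 10.9]
grip_width: 0.242
grip_force: 69.7
```

The hard stop is reached: force rises while z stays put. A touch more, then hold.

Emit:
carry_out --moves '[[[0, 0, 0.05, 0, 0, 0, 1.5], [0, 0, 0, 0, 0, 0, 1.5], [0, 0, 0, 0, 0, 0, 1.5], [0, 0, 0, 0, 0, 0, 1.5], [0, 0, 0, 0, 0, 0, 1.5], [0, 0, 0, 0, 0, 0, 1.5], [0, 0, 0, 0, 0, 0, 1.5], [0, 0, 0, 0, 0, 0, 1.5], [0, 0, 0, 0, 0, 0, 1.5], [0, 0, 0, 0, 0, 0, 1.5], [0, 0, 0, 0, 0, 0, 1.5], [0, 0, 0, 0, 0, 0, 1.5], [0, 0, 0, 0, 0, 0, 1.5], [0, 0, 0, 0, 0, 0, 1.5]]]'

```text
time: 14.33
tcp_pos: [0.5146, -0.1532, 0.1086]
ee_rot: [0.001, 0.991, 0.132, 0.002]
wrist_force: [-1.7, 1.1, 12.5]
grip_width: 0.246
grip_force: 69.9
```

```bash
python3 - <<'E'
from h import *
w=snap('wrist','w5'); a=cv2.imread('pics/w4.png')
st=arm.get_state();print(st['tcp_pos'],st['wrist_force'])
r=lambda i:cv2.resize(i[270:390,240:400],(400,300),interpolation=cv2.INTER_CUBIC)
cv2.imwrite('pics/c5.png',np.hstack([r(a),r(w)]))
E
```

```text
[ 0.51464662 -0.15322242  0.10863771] [-0.37855829  1.99347079 13.2831752 ]
```

View pics/c5.png

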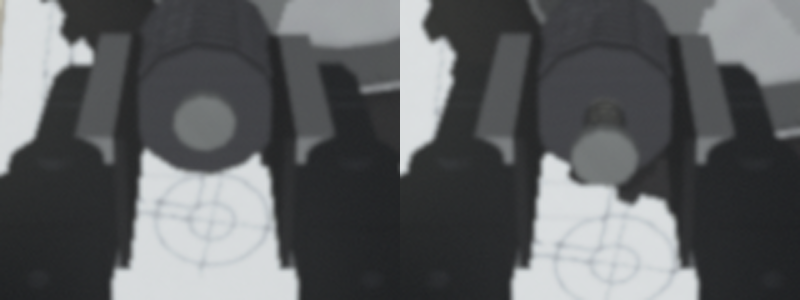

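The rod is clearly out: its head moved from (205,123) to (605,157) in the crop, with the stem visible. Force was 13-14 N, held for over 1 s. I lift off and return to the block.

Emit:
carry_out --moves '[[[0, 0, -0.2, 0, 0, 0, 1.5], [0, 0, -0.3, 0, 0, 0, 1.5], [0, 0, -0.5, 0, 0, 0, 1.5], [0, 0, -0.8, 0, 0, 0, 1.5], [0, 0, -1, 0, 0, 0, 1.5], [0, 0, -1, 0, 0, 0, 1.5], [0, 0, -1, 0, 0, 0, 1.5], [0, 0, -1, 0, 0, 0, 1.5], [0, 0, -1, 0, 0, 0, 1.5], [0, 0, -1, 0, 0, 0, 1.5], [0, 0, -0.5, 0, 0, 0, 1.5], [0, 0, 0, 0, 0, 0, 1.5], [0, 0, 0, 0, 0, 0, 1.5], [0, 0, 0, 0, 0, 0, 1.5]]]'

```text
time: 15.55
tcp_pos: [0.5121, -0.1533, 0.1887]
ee_rot: [-0.0, 0.991, 0.132, -0.001]
wrist_force: [0.2, 0.6, -1.3]
grip_width: 0.249
grip_force: 68.5
```

```bash
python3 - <<'E'
from h import *
s=arm.get_state();print(s['tcp_pos'],s['wrist_force'],toolshift([.500,.1945,.19])[0])
E
```

```text
[ 0.51212938 -0.15329377  0.1887356 ] [ 0.23365712  0.60551797 -1.34629875] [  7.93585186 -33.8836285   -0.1193685 ]
```

Emit:
carry_out --moves '[[[0.2, -0.9, 0, 0, 0, 0, 1.5], [0.46, -1.97, 0, 0, 0, 0, 1.5], [0.46, -1.97, 0, 0, 0, 0, 1.5], [0.46, -1.97, 0, 0, 0, 0, 1.5], [0.46, -1.97, 0, 0, 0, 0, 1.5], [0.46, -1.97, 0, 0, 0, 0, 1.5], [0.46, -1.97, 0, 0, 0, 0, 1.5], [0.46, -1.97, 0, 0, 0, 0, 1.5], [0.46, -1.97, 0, 0, 0, 0, 1.5], [0.46, -1.97, 0, 0, 0, 0, 1.5], [0.46, -1.97, 0, 0, 0, 0, 1.5], [0.46, -1.97, 0, 0, 0, 0, 1.5], [0.46, -1.97, 0, 0, 0, 0, 1.5], [0.46, -1.97, 0, 0, 0, 0, 1.5], [0.46, -1.97, 0, 0, 0, 0, 1.5], [0.46, -1.97, 0, 0, 0, 0, 1.5], [0.46, -1.97, 0, 0, 0, 0, 1.5], [0.37, -1.46, 0, 0, 0, 0, 1.5], [0, 0, 0, 0, 0, 0, 1.5], [0, 0, 0, 0, 0, 0, 1.5]]]'

```text
time: 17.22
tcp_pos: [0.4995, 0.1953, 0.1887]
ee_rot: [0.0, 0.991, 0.133, -0.001]
wrist_force: [0.9, -0.4, -0.3]
grip_width: 0.25
grip_force: 68.7
```

Emit:
carry_out --moves '[[[0, 0, 1, 0, 0, 0, 1.5], [0, 0, 1.2, 0, 0, 0, 1.5], [0, 0, 1.2, 0, 0, 0, 1.5], [0, 0, 0.8, 0, 0, 0, 1.5], [0, 0, 0, 0, 0, 0, 1.5], [0, 0, 0, 0, 0, 0, 1.5], [0, 0, 0, 0, 0, 0, 1.5], [0, 0, 0, 0, 0, 0, 1.5]]]'

```text
time: 17.88
tcp_pos: [0.501, 0.1946, 0.1478]
ee_rot: [-0.0, 0.991, 0.132, 0.001]
wrist_force: [0.2, 0.3, -1.3]
grip_width: 0.244
grip_force: 68.7
```

```bash
python3 - <<'E'
from h import *
c=arm.camera_info('wrist'); w=snap('wrist','w6'); s=snap('side','s6')
st=arm.get_state();print(st['tcp_pos'],st['wrist_force'],toolshift([.5003,.1945,.19])[0])
r=lambda i,x,y,w,h:cv2.resize(i[y:y+h,x:x+w],(400,300),interpolation=cv2.INTER_CUBIC)
cv2.imwrite('pics/c6.png',np.hstack([r(s,320,225,120,90),r(w,240,170,160,120)]))
K=c['mtx']
for n,P in(('hole',[.5003,.1945,.045]),('mouth',np.r_[st['tcp_pos'][:2],st['tcp_pos'][2]-.0664])):
    q=c['R']@P+c['t'];h=np.hypot(q[0],q[1]);print(n,q[:2]/h*np.arctan2(h,q[2])*K[0,0]+[K[0,2],K[1,2]])
E
```

```text
[0.50091574 0.19460301 0.14786468] [-0.55608465 -0.55578844 -1.24515887] [-0.05675219 -0.00625036 -4.21360781]
hole [322.1464056  227.73196223]
mouth [322.32264085 241.63974681]
```

View pics/c6.png

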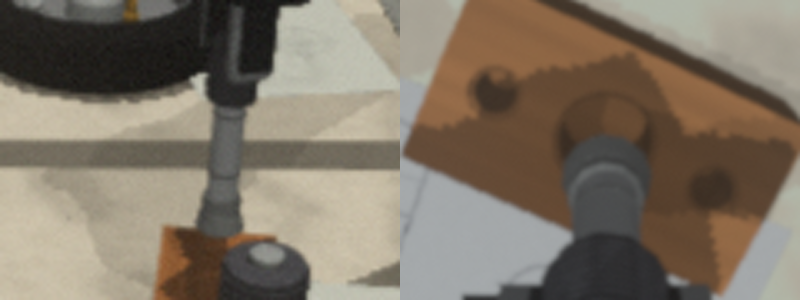

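The mouth is over the hole, whose centre in the crop is (603,139). The hole lies about 1 mm further in +x than I had assumed, which is exactly where the tool stands. I lower it.

Emit:
carry_out --moves '[[[0, 0, 0.5, 0, 0, 0, 1.5], [0, 0, 0.8, 0, 0, 0, 1.5], [0, 0, 0.8, 0, 0, 0, 1.5], [0, 0, 0.8, 0, 0, 0, 1.5], [0, 0, 0.6, 0, 0, 0, 1.5], [0, 0, 0.4, 0, 0, 0, 1.5], [0, 0, 0, 0, 0, 0, 1.5], [0, 0, 0, 0, 0, 0, 1.5], [0, 0, 0, 0, 0, 0, 1.5]]]'

```text
time: 18.73
tcp_pos: [0.5007, 0.1945, 0.1085]
ee_rot: [-0.0, 0.991, 0.132, 0.0]
wrist_force: [-0.2, -0.1, -1.8]
grip_width: 0.245
grip_force: 68.7
```

Mouth at z≈0.042, just inside the hole with no contact. Continue.

Emit:
carry_out --moves '[[[0, 0, 0.4, 0, 0, 0, 1.5], [0, 0, 0.6, 0, 0, 0, 1.5], [0, 0, 0.6, 0, 0, 0, 1.5], [0, 0, 0.6, 0, 0, 0, 1.5], [0, 0, 0.6, 0, 0, 0, 1.5], [0, 0, 0.3, 0, 0, 0, 1.5], [0, 0, 0.2, 0, 0, 0, 1.5], [0, 0, 0, 0, 0, 0, 1.5], [0, 0, 0, 0, 0, 0, 1.5], [0, 0, 0, 0, 0, 0, 1.5]]]'

```text
time: 19.57
tcp_pos: [0.5007, 0.1945, 0.0755]
ee_rot: [-0.0, 0.991, 0.132, 0.0]
wrist_force: [0.3, 0.1, -0.2]
grip_width: 0.247
grip_force: 68.7
```

Emit:
carry_out --moves '[[[0, 0, 0.1, 0, 0, 0, 1.5], [0, 0, 0.05, 0, 0, 0, 1.5], [0, 0, 0, 0, 0, 0, 1.5], [0, 0, 0, 0, 0, 0, 1.5]]]'

```text
time: 19.9
tcp_pos: [0.5005, 0.1943, 0.0738]
ee_rot: [0.0, 0.991, 0.132, 0.0]
wrist_force: [-0.0, -1.0, -1.2]
grip_width: 0.244
grip_force: 68.7
```

Emit:
carry_out --moves '[[[0, 0, 0.05, 0, 0, 0, 1.5], [0, 0, 0, 0, 0, 0, 1.5], [0, 0, 0, 0, 0, 0, 2.6], [0, 0, 0, 0, 0, 0, 3], [0, 0, 0, 0, 0, 0, 4], [0, 0, 0, 0, 0, 0, 5], [0, 0, 0, 0, 0, 0, 6], [0, 0, 0, 0, 0, 0, 6], [0, 0, 0, 0, 0, 0, 6], [0, 0, 0, 0, 0, 0, 6]]]' --grip_force 20

```text
time: 20.73
tcp_pos: [0.5004, 0.1944, 0.0732]
ee_rot: [0.0, 0.991, 0.132, -0.0]
wrist_force: [-0.8, -0.7, -0.5]
grip_width: 0.707
grip_force: 0.0
```

Emit:
carry_out --moves '[[[0, 0, -0.3, 0, 0, 0, 6], [0, 0, -0.7, 0, 0, 0, 6], [0, 0, -1.2, 0, 0, 0, 6], [0, 0, -1.5, 0, 0, 0, 6], [0, 0, -1.5, 0, 0, 0, 6], [0, 0, -1.5, 0, 0, 0, 6], [0, 0, -1.5, 0, 0, 0, 6], [0, 0, -1.5, 0, 0, 0, 6], [0, 0, -1.5, 0, 0, 0, 6], [0, 0, -1.5, 0, 0, 0, 6], [0, 0, -0.7, 0, 0, 0, 6], [0, 0, 0, 0, 0, 0, 6], [0, 0, 0, 0, 0, 0, 6]]]'

```text
time: 21.82
tcp_pos: [0.5005, 0.1944, 0.2077]
ee_rot: [0.0, 0.991, 0.132, 0.0]
wrist_force: [-0.2, -0.5, -0.3]
grip_width: 0.703
grip_force: 0.0
```

```bash
python3 - <<'E'
from h import *
w=snap('wrist','w7'); s=snap('side','s7')
st=arm.get_state();print(st['tcp_pos'],st['wrist_force'],st['time'])
r=lambda i,x,y,w,h:cv2.resize(i[y:y+h,x:x+w],(400,300),interpolation=cv2.INTER_CUBIC)
cv2.imwrite('pics/c7.png',np.hstack([r(s,310,235,160,120),r(w,240,160,200,150)]))
E
```

```text
[0.49982619 0.19401285 0.20646901] [0.29293318 0.4340369  0.17127403] 21.9167
```

View pics/c7.png

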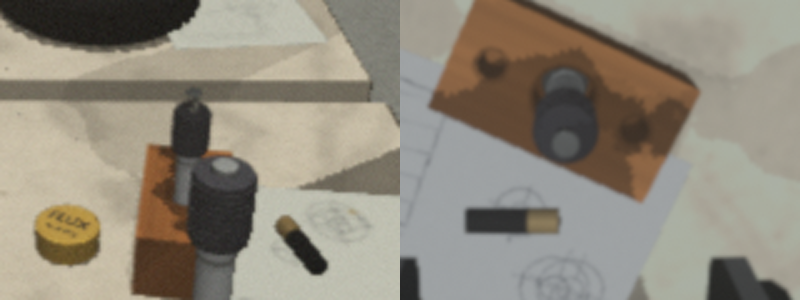

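The gauge stands upright in the brown block's hole, with its rod out at (193,97) in the side crop. The tin, the cell and the large gauge are unmoved, and the gripper is clear.

```bash
python3 -c "
from cell import arm
print(arm.job_done())"
```

```text
the job is handed in; nothing more can be done
None
```

The gauge was pressed onto the valve to its hard stop at about 13–14 N and held for over a second; it now stands upright in its hole with the rod out to read, nothing else appears moved, and the job was handed in at about 22 s.

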